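# Set and lock the camshaft pulley

## Task

Push on a spoke with a fingertip to turn the camshaft pulley until its yellow spoke points at the yellow timing pointer. Then push the red locking lever round, away from the robot, until it rests against its stop, leaving the pulley on its mark. Push gently, do not grip the pulley or the lever, and leave everything else on the bench where it is.

Things in the scene. Friction and masses are not known exactly. Their poses are not given: they have to be found in the camera images.
- head: cast aluminium cam housing lying on the bench, fixed, block 280 x 320 x 55 mm; origin on the bench under the pulley's axis, z up, the block reaches from x -140 to 140 mm and y -130 to 190 mm in its own axes; it carries the pulley (at x 0, y 0) and the red locking lever (pivot at x 0, y 145 mm). Its place and yaw vary
- pulley (a joint): turn of the dark steel pulley about its upright axis, rad, counter-clockwise from above positive: the angle of the yellow spoke from the housing's own x axis. It turns freely either way with friction (about 4 N at 60 mm from the axis) and stays where it is left
- pulley_center (a point): centre of the pulley on its axis, at the height of the rim's top, 92 mm above the bench. Pulley 200 mm across; rim 88 to 100 mm from the axis (teeth to 104 mm), 68 to 92 mm above the bench; hub radius 26 mm, its bolt head up to 106 mm above the bench; four spokes at 90 degrees, 16 mm wide, from 70 to 90 mm above the bench, one painted yellow and three dark; between them open windows, with the housing's face 55 mm above the bench below
- spoke_tip (a point): yellow mark on the top of the rim at the end of the yellow spoke, 94 mm from the pulley's axis, 92 mm above the bench
- timing_mark (a point): tip of the yellow timing pointer, a fixed arm 4 mm thick that reaches over the rim from a grey post 30 mm wide (116 to 138 mm from the pulley's axis); the tip lies 94 mm from the pulley's axis, 105 mm above the bench (arm's top 107 mm). Its direction around the pulley varies; the yellow spoke is right when its mark lies under this tip
- pawl (a joint): turn of the red locking lever about its upright pivot, rad, growing clockwise from above; it starts between 0 and 0.4 and rests against its stop (a steel peg on its far side) at 1.2, where it points straight away from the pulley with its steel nose at the rim. Friction about 2 N at the pin; stays where it is left
- pawl_pivot (a point): axis of the red lever, 89 mm above the bench; boss radius 16 mm
- pawl_pin (a point): top centre of the red lever's upright pin, 109 mm above the bench: pin 20 mm across, 73 to 109 mm above the bench, 100 mm from the pivot on a red arm 18 mm wide, 112 mm long, 73 to 89 mm above the bench. To lock, it is pushed clockwise seen from above, from the side nearer the robot
- filter_mid (a point): centre of a white oil filter, 76 mm across, 90 mm high; leave alone
- oil_mid (a point): centre of a black oil bottle with a red cap, 68 mm across, 190 mm high; leave alone
- grease_mid (a point): centre of a grey jar with a blue cap, 72 mm across, 75 mm high; leave alone
- funnel_mid (a point): point inside a green funnel standing mouth down, 30 mm up, 116 mm across, 110 mm high; leave alone
- socket_mid (a point): centre of a steel socket standing on the housing at its near right corner, 30 mm across, 38 mm high; leave alone
- bolt_mid (a point): centre of a brass-coloured bolt standing on its head on the housing at its far right corner, 26 mm across, 45 mm high; leave alone
- tray_mid (a point): centre of an empty steel tray, 120 x 90 x 30 mm; leave alone
- wrench: steel wrench 200 mm long lying on the bench along its own x; leave alone

How it is judged:
By the outcome, as a careful person would: the job done as asked, in the order asked, and still so for the second after the job is handed in, with the robot touching nothing.
It also fails if it takes over 72 s, if anything falls off the work surface, if the arm or the gripper's body presses on something with over 40 N, if the wrist force passes 120 N, or if a joint passes its speed limit or range.

## Robot

A 7-joint arm with a two-finger parallel gripper is mounted at the origin on the work surface. World frame = base frame: x ahead of the robot, y to its left, z up, the work surface at z = 0. Lengths are in m, angles in rad, forces in N, time in s.
With the tool pointing down it reaches from about 0.4 to 0.9 m from the base axis. Payload 5.5 kg.
Tool frame: the origin (TCP) lies midway between the tips of the shut fingers; the grasp point (between the pads) lies 19 mm behind it (robot.grasp_offset is the distance from the TCP to the grasp point, in m); z points along the fingers, y is the line along which they close (so a half turn about z gives the same grasp; the last joint's range is limited). The gripper opens to 85 mm and grips with 20 to 120 N. Pads are 22 mm wide; open, the fingers measure 114 mm over their backs; the gripper's body (76 mm by 85 mm) begins 54 mm behind the grasp point. The pads swing forward as they close: fully open they stand 13 mm farther back than shut.
Start: joints at [-0.839, 0.501, -0.427, 1.55, 0.221, 1.138, -0.21], TCP at [0.294, 0.58, 0.231] pointing down, gripper open.
Joint ranges: [-2.88, 2.88], [-0.31, 2.03], [-1.54, 1.56], [0.2, 2.42], [-1.41, 4.55], [0.19, 2.02], [-2.57, 2.57]. Speed limits (rad/s): [2.57, 2.57, 3.14, 3.14, 3.14, 3.14, 3.14].

## Interface

Orientations are given as a rotation vector (axis times angle).
In Python, from plant import get_state, vision, job_done, robot gives the robot as it stands. The module is installed in compiled form; this text tells all that it offers.
- The arm moves only by the tool send_rows, never from a script. Its argument "plan" is a list that holds one entry, the list of rows, each a list of 6 numbers: the shift along the tool's x, y, z in units of 25 mm (1.0 is 25 mm), then the turn, a rotation vector about the tool's x, y, z in units of 6 degrees (1.0 is 6 degrees). In form: [[[x, y, z, wx, wy, wz], ...]]. A call has 1 to 20 rows; each row is the pose to reach, as a shift and turn from the pose commanded when the call began, along the tool's axes at that moment; what a row does not reach only later rows make up. A row lasts 1/12 s, in which the tool goes at most 41.7 mm and 7.16 degrees, less where a joint would pass 70% of its speed; a pose out of reach is approached as far as the arm can. A call with a gripper value outside its range is refused whole. "gripper" is the opening, from 0 (shut) to 1 (fully open), set as the call begins (left out, the last holds). The fingers move at their own pace and stop on an object; "force" is the grip in N (left out, the last holds). Time passes only in rows, so rows that repeat a pose let the fingers close. It gives the time, the measured TCP pose, the force, the opening and the grip force at its end, in the units of the state.
- get_state(): the state, without advancing time (a new reading comes with each control period).
- vision.grab_frame(name): name is "scene" or "top" or "wrist"; returns the picture (384x512x3 uint8, red, green, blue); there is no depth.
- vision.camera_model(name): a dict with "fx", "fy", "cx", "cy" (pixels), "k1" (the pictures are not rectified: a ray, as slopes to the right and down, at radius r is drawn at 1 + k1 r^2 times it, then the intrinsics apply), "rvec" (rotation vector, rad) and "tvec" (3), from world to camera coordinates, as OpenCV has them; the wrist camera has in their place "T_tool_cam" (4x4, takes a point from camera to tool coordinates, whose origin is the TCP and whose axes are the flange's). Camera axes: x right, y down, z forward; pixel columns grow to the right and rows downward; lengths in m; the calibration is good to about 2 mm. A picture is of the moment at which its call begins: read the wrist's pose just before it. camera_model takes no time and is no camera call.
- job_done(): hands the job in; it is judged then, once.
The state is a dict: "time": time; "joint_pos": joint angles; "joint_velocities": joint speeds; "effort": joint torques, N m; "ee_pos": TCP position; "orientation": TCP orientation; "force": force on the tool from outside, world axes, zero at the start; "wrist_torque": the same for the moment, N m; "width": finger opening in m; "gripper_force": force on a finger pad.
Only numpy, scipy, OpenCV 4.12 (cv2) and the standard library are available. Lean on these libraries where they do the work, as an engineer would, in place of code of your own. Each camera call takes 0.05 s, during which the arm holds its last target. There are 200 camera calls.

## Working session

There is one attempt and no reset: what is moved stays moved. The work goes in short steps, Python scripts to look and compute and a tool call to move; the robot and the scene stay as the last step left them, time stands still between calls to the robot, and variables do not carry over. Pictures are saved under pics/ and viewed, at most 10 in all, crops included, and the job is handed in when it is done.

Besides the shell and the picture viewer there is one more tool, called after "Request:" as a command line: name --argument value ..., lists and objects as JSON in quotes. send_rows: Moves the arm, as the interface text tells. Its arguments: {"type":"object","properties":{"plan":{"type":"array","items":{"type":"array","items":{"type":"array","items":{"type":"number"}}}},"gripper":{"type":"number"},"force":{"type":"number"}},"required":["plan"]}

```bash
mkdir -p pics
python3 - <<'E'
from plant import get_state, vision, robot
import cv2
for n in ("top","scene"):
    cv2.imwrite(f"pics/{n}0.png", cv2.resize(vision.grab_frame(n)[:,:,::-1],(800,600),interpolation=cv2.INTER_CUBIC))
    print({k:v for k,v in vision.camera_model(n).items()})
print(vision.camera_model("wrist"))
s=get_state();print(s["time"],s["ee_pos"],s["orientation"])
E
```

```text
{'fx': 361.0064439866287, 'fy': 361.0064439866287, 'cx': 255.26721342129414, 'cy': 196.49460207183319, 'k1': -0.050642405407059644, 'rvec': array([ 2.09892793, -2.15559843,  0.16455532]), 'tvec': array([0.03234667, 0.55359316, 1.10936788])}
{'fx': 469.6242044531435, 'fy': 469.6242044531435, 'cx': 252.4008752620358, 'cy': 188.8522521866215, 'k1': -0.13255363055965516, 'rvec': array([ 2.06277057,  0.55918758, -0.31033043]), 'tvec': array([-0.4670148 , -0.06224962,  1.65228577])}
{'fx': 267.65845101508233, 'fy': 267.65845101508233, 'cx': 256.7058550300178, 'cy': 196.7123781166937, 'k1': 0.01472633278650499, 'T_tool_cam': array([[-6.29497345e-04, -9.51472683e-01, -3.07732576e-01,
         7.80900133e-02],
       [ 9.99999796e-01, -5.64881856e-04, -2.99050440e-04,
         6.89204117e-04],
       [ 1.10705776e-04, -3.07732701e-01,  9.51472844e-01,
        -1.43519903e-01],
       [ 0.00000000e+00,  0.00000000e+00,  0.00000000e+00,
         1.00000000e+00]])}
0.1 [0.29343891 0.57929231 0.23033673] [-7.29488668e-01 -3.05521899e+00  2.67530684e-03]
```

View pics/top0.png

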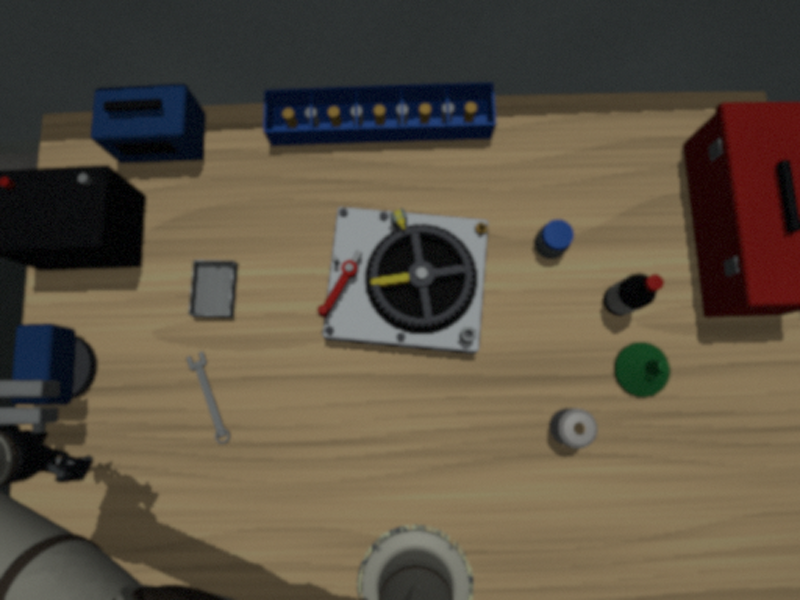

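View pics/scene0.png

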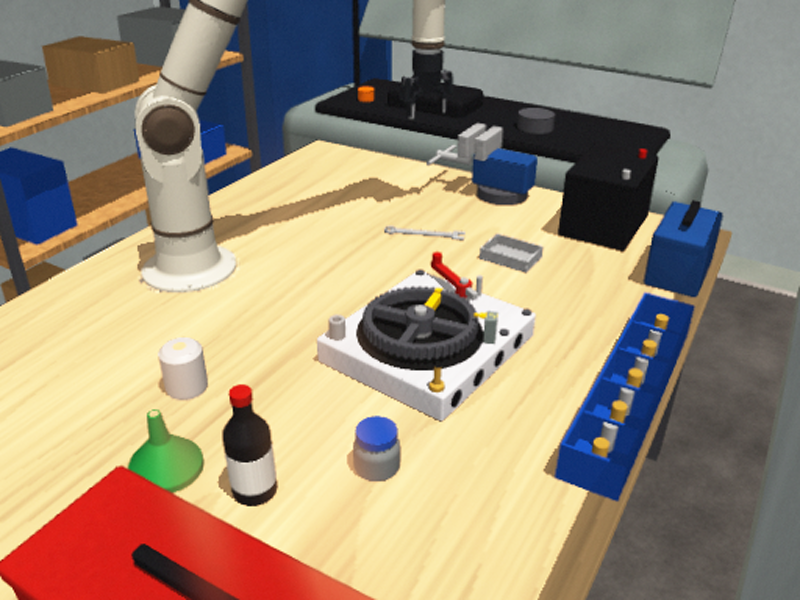

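The top view shows the pulley centre at about (422,272), the yellow spoke end at (372,282) and the pointer tip at about (402,226). The lever pivot is at (349,268) and its pin at (322,311). The spoke has to turn about 80° clockwise.

```bash
cat > h.py <<'E'
import numpy as np, cv2
from scipy.spatial.transform import Rotation as R
from plant import get_state, vision
def pose(s=None):
    s=s or get_state(); T=np.eye(4); T[:3,:3]=R.from_rotvec(s["orientation"]).as_matrix(); T[:3,3]=s["ee_pos"]; return T
def cam(n,T=None):
    m=vision.camera_model(n); K=np.array([[m["fx"],0,m["cx"]],[0,m["fy"],m["cy"]],[0,0,1]]); d=np.array([m["k1"],0,0,0.])
    if n=="wrist": C=T@m["T_tool_cam"]
    else:
        C=np.eye(4); r=R.from_rotvec(m["rvec"]).as_matrix(); C[:3,:3]=r.T; C[:3,3]=-r.T@m["tvec"]
    return K,d,C
def ray(n,px,z,T=None):
    K,d,C=cam(n,T); u=cv2.undistortPoints(np.array([[px]],float),K,d)[0,0]
    v=C[:3,:3]@[u[0],u[1],1]; o=C[:3,3]; return o+v*(z-o[2])/v[2]
def proj(n,P,T=None):
    K,d,C=cam(n,T); q=(np.array(P,float)-C[:3,3])@C[:3,:3]
    return cv2.projectPoints(q.reshape(-1,1,3),np.zeros(3),np.zeros(3),K,d)[0][:,0]
def delta(target,T=None):
    "world target -> tool units (25mm)"
    T=pose() if T is None else T
    return T[:3,:3].T@(np.array(target)-T[:3,3])/0.025
E
python3 - <<'E'
from h import *
for n,p,z in [("bolt",(422,272),.106),("mark",(374,282),.092),("tip",(402,226),.105),("pivot",(349,268),.089),("pin",(322,311),.109),("socket",(467,337),.093),("brass",(482,228),.1),("corner",(338,207),.055),("corner2",(488,220),.055),("corner3",(324,340),.055),("corner4",(476,352),.055)]:
    print(n,ray("top",np.array(p)*.64,z).round(4))
T=pose();print(T.round(3))
E
```

```text
bolt [ 0.6127 -0.0303  0.106 ]
mark [0.5983 0.0651 0.092 ]
tip [0.7081 0.0065 0.105 ]
pivot [0.6291 0.1149 0.089 ]
pin [0.54   0.1663 0.109 ]
socket [ 0.4835 -0.1141  0.093 ]
brass [ 0.7009 -0.1534  0.1   ]
corner [0.7701 0.1402 0.055 ]
corner2 [ 0.732  -0.1734  0.055 ]
corner3 [0.4895 0.1705 0.055 ]
corner4 [ 0.4571 -0.1349  0.055 ]
[[-0.892  0.452 -0.001  0.293]
 [ 0.452  0.892 -0.002  0.579]
 [ 0.    -0.002 -1.     0.23 ]
 [ 0.     0.     0.     1.   ]]
```

Run:
```python
from h import *
print(delta([.56,.02,.25]))
```

```text
[-19.61929989 -15.14273511  -0.76131365]
```

Request:
send_rows --plan '[[[-19.6,-15.1,-0.8,0,0,-4.5],[-19.6,-15.1,-0.8,0,0,-4.5],[-19.6,-15.1,-0.8,0,0,-4.5],[-19.6,-15.1,-0.8,0,0,-4.5],[-19.6,-15.1,-0.8,0,0,-4.5],[-19.6,-15.1,-0.8,0,0,-4.5],[-19.6,-15.1,-0.8,0,0,-4.5],[-19.6,-15.1,-0.8,0,0,-4.5],[-19.6,-15.1,-0.8,0,0,-4.5],[-19.6,-15.1,-0.8,0,0,-4.5],[-19.6,-15.1,-0.8,0,0,-4.5],[-19.6,-15.1,-0.8,0,0,-4.5],[-19.6,-15.1,-0.8,0,0,-4.5],[-19.6,-15.1,-0.8,0,0,-4.5],[-19.6,-15.1,-0.8,0,0,-4.5],[-19.6,-15.1,-0.8,0,0,-4.5],[-19.6,-15.1,-0.8,0,0,-4.5],[-19.6,-15.1,-0.8,0,0,-4.5],[-19.6,-15.1,-0.8,0,0,-4.5],[-19.6,-15.1,-0.8,0,0,-4.5]]]' --gripper 0

```text
time: 1.77
ee_pos: [0.5596, 0.0237, 0.2512]
orientation: [0.009, -3.141, -0.001]
force: [0.5, 0.2, 0.1]
width: 0.0001
gripper_force: 0.0
```

Run:
```python
from h import *
s=get_state();T=pose(s);im=vision.grab_frame("wrist")
np.savez("w1.npz",T=T,im=im)
print(T.round(3),s["time"],s["width"])
o=cv2.resize(im[:,:,::-1],(800,600),interpolation=cv2.INTER_CUBIC)
cv2.imwrite("pics/w1.png",o)
```

```text
[[-1.    -0.006 -0.     0.56 ]
 [-0.006  1.     0.001  0.024]
 [ 0.     0.001 -1.     0.251]
 [ 0.     0.     0.     1.   ]] 1.7667 0.0001462036657604063
```

View pics/w1.png

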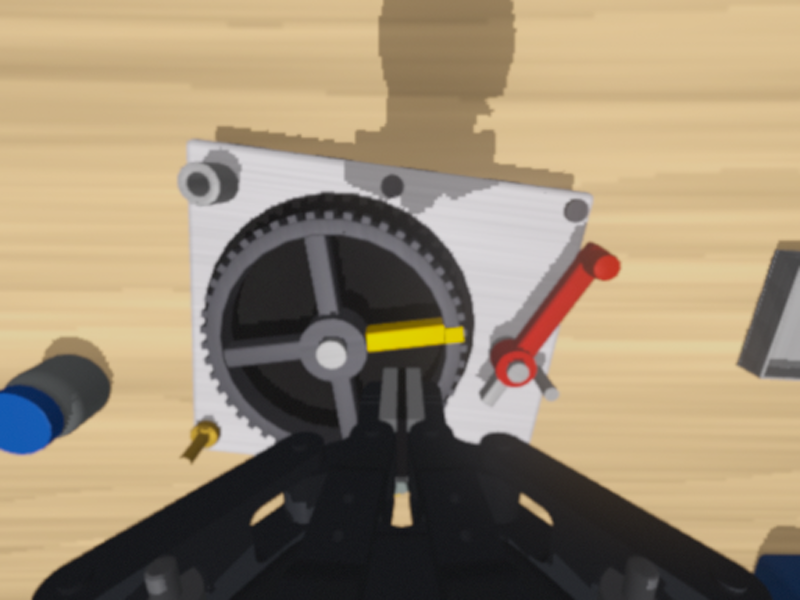

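The wrist view shows the bolt at (332,354), the yellow mark at about (460,335), the lever pivot at (518,371) and the pin at (606,266). The fingers hide the pointer.

Run:
```python
from h import *
T=np.load("w1.npz")["T"]
for n,p,z in [("bolt",(332,354),.106),("mark",(455,335),.092),("pivot",(518,371),.089),("pin",(606,266),.109)]:
    print(n,ray("wrist",np.array(p)*.64,z,T).round(4))
# rim/yellow segmentation in top view
im=vision.grab_frame("top"); hsv=cv2.cvtColor(im,cv2.COLOR_RGB2HSV)
m=cv2.inRange(hsv,(24,150,70),(34,255,255)); n,l,st,c=cv2.connectedComponentsWithStats(m)
for i in range(1,n):
    if st[i,4]>5: print(st[i],c[i].round(1))
o=im[120:230,200:330,::-1]; cv2.imwrite("pics/t1.png",cv2.resize(o,None,fx=6,fy=5.45,interpolation=cv2.INTER_CUBIC))
```

```text
bolt [ 0.6122 -0.0277  0.106 ]
mark [0.602  0.0661 0.092 ]
pivot [0.6341 0.1187 0.089 ]
pin [0.5433 0.166  0.109 ]
```

View pics/t1.png

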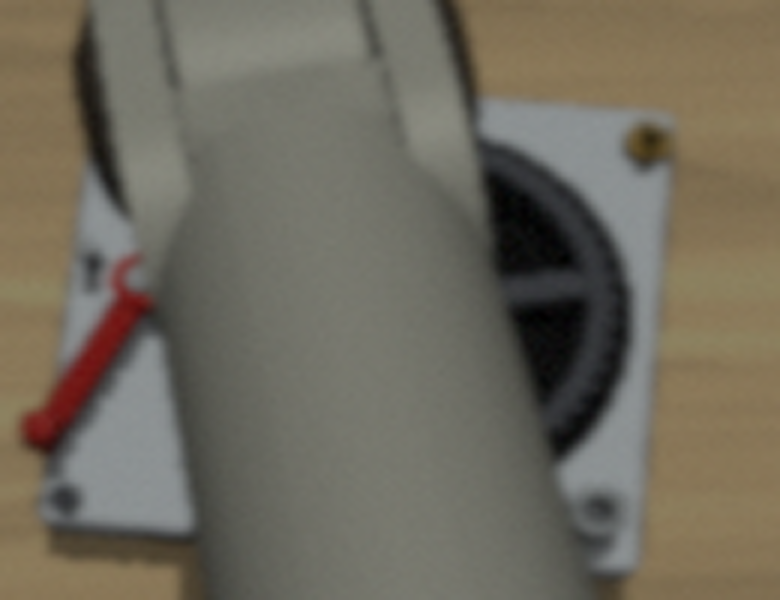

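The arm hides the pointer from the top camera here. I'll lower the finger into the window behind the yellow spoke.

Request:
send_rows --plan '[[[-0.3,-0.7,0,0,0,0],[-0.3,-0.7,0.5,0,0,0],[-0.3,-0.7,1.5,0,0,0],[-0.3,-0.7,2.5,0,0,0],[-0.3,-0.7,3.5,0,0,0],[-0.3,-0.7,4.5,0,0,0],[-0.3,-0.7,5.5,0,0,0],[-0.3,-0.7,6.3,0,0,0],[-0.3,-0.7,6.8,0,0,0],[-0.3,-0.7,7.1,0,0,0],[-0.3,-0.7,7.1,0,0,0],[-0.3,-0.7,7.1,0,0,0]]]'

```text
time: 2.87
ee_pos: [0.5682, 0.0046, 0.0743]
orientation: [-0.005, 3.141, 0.0]
force: [-0.4, 1.1, 0.6]
width: 0.0001
gripper_force: 0.0
```

Request:
send_rows --plan '[[[-0.1,0.21,0,0,0,0],[-0.31,0.4,0,0,0,0],[-0.47,0.52,0,0,0,0],[-0.63,0.63,0,0,0,0],[-0.81,0.72,0,0,0,0],[-0.99,0.8,0,0,0,0],[-1.18,0.86,0,0,0,0],[-1.38,0.9,0,0,0,0],[-1.57,0.93,0,0,0,0],[-1.77,0.94,0,0,0,0],[-1.97,0.93,0,0,0,0],[-2.17,0.9,0,0,0,0],[-2.36,0.86,0,0,0,0],[-2.55,0.8,0,0,0,0],[-2.73,0.72,0,0,0,0],[-2.91,0.63,0,0,0,0],[-3.08,0.52,0,0,0,0],[-3.16,0.46,0,0,0,0],[-3.24,0.4,0,0,0,0],[-3.24,0.4,0,0,0,0]]]'

```text
time: 4.53
ee_pos: [0.6475, 0.0153, 0.0728]
orientation: [0.004, -3.138, -0.002]
force: [-4.1, 3.3, -1.4]
width: 0.0001
gripper_force: 1.9
```

Run:
```python
from h import *
s=get_state();T=pose(s);im=vision.grab_frame("wrist")
np.savez("w2.npz",T=T,im=im)
print(T[:3,3].round(4),s["time"],s["force"])
cv2.imwrite("pics/w2.png",cv2.resize(im[:,:,::-1],(800,600),interpolation=cv2.INTER_CUBIC))
```

```text
[0.6475 0.0153 0.0728] 4.5333 [-4.1335934   3.27725464 -1.36597091]
```

View pics/w2.png

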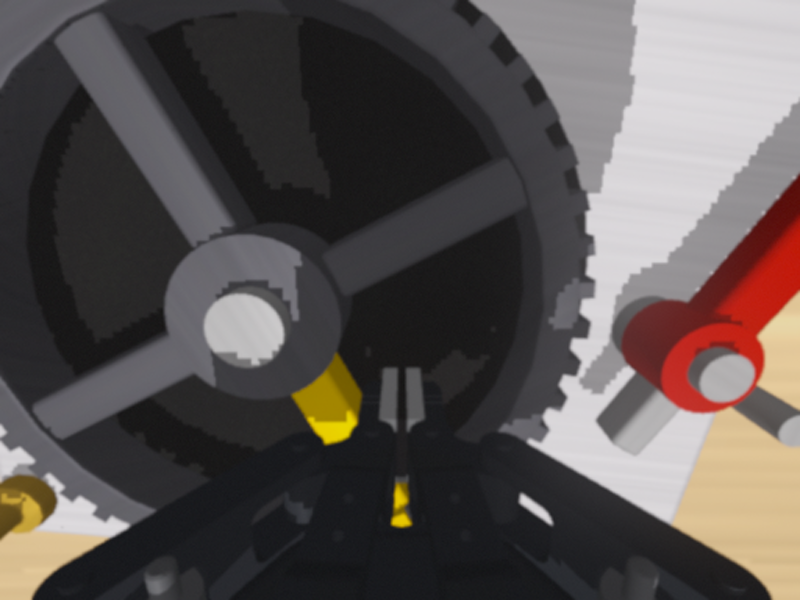

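The yellow spoke now runs down from the hub at about (330,400), and the finger sits against it. I'll back off, rise and look at the pointer with the spoke.

Request:
send_rows --plan '[[[0.2,0.2,0,0,0,0],[0.25,0.25,0,0,0,0],[0.25,0.25,-1,0,0,0],[0.25,0.25,-2.2,0,0,0],[0.5,0.8,-3.5,0,0,0],[0.8,1.4,-4.8,0,0,0],[1.1,2.2,-6,0,0,0],[1.1,2.2,-7.1,0,0,0],[1.1,2.2,-7.1,0,0,0],[1.1,2.2,-7.1,0,0,0],[1.1,2.2,-7.1,0,0,0]]]'

```text
time: 5.5
ee_pos: [0.6213, 0.0687, 0.2514]
orientation: [-0.003, 3.14, -0.001]
force: [0.0, -0.9, -0.3]
width: 0.0
gripper_force: 0.0
```

Run:
```python
from h import *
s=get_state();T=pose(s);im=vision.grab_frame("wrist")
np.savez("w3.npz",T=T,im=im)
print(T[:3,3].round(4),s["time"],s["force"])
cv2.imwrite("pics/w3.png",cv2.resize(im[:,:,::-1],(800,600),interpolation=cv2.INTER_CUBIC))
```

```text
[0.6213 0.0687 0.2514] 5.5 [ 0.00866673 -0.89486195 -0.25977177]
```

View pics/w3.png

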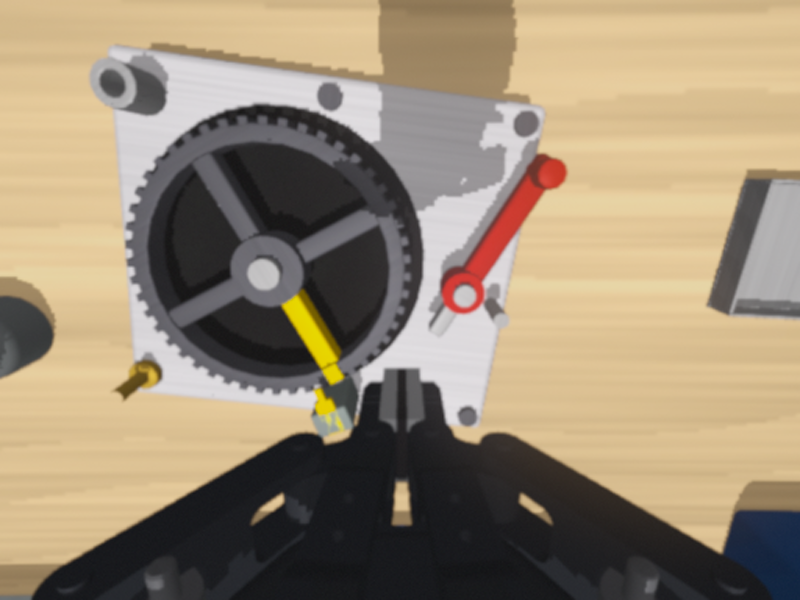

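The pointer tip is at about (319,391), over the rim, and the yellow mark is centred near (334,372). The bolt is at (264,274), so there are several degrees left to turn.

Run:
```python
from h import *
d=np.load("w3.npz");T=d["T"];im=d["im"]
hsv=cv2.cvtColor(im,cv2.COLOR_RGB2HSV)
m=cv2.inRange(hsv,(24,150,60),(34,255,255)); n,l,st,c=cv2.connectedComponentsWithStats(m)
for i in range(1,n):
    if st[i,4]>15: print(st[i],(c[i]/.64).round(1))
P={}
for n,p,z in [("bolt",(264,274),.106),("mark",(334,372),.092),("tip",(319,391),.105),("pivot",(464,295),.089),("pin",(552,172),.109)]:
    P[n]=ray("wrist",np.array(p)*.64,z,T); print(n,P[n].round(4))
for k in("mark","tip"):
    v=(P[k]-P["bolt"])[:2]; print(k,np.hypot(*v),np.degrees(np.arctan2(v[1],v[0])))
o=cv2.resize(im[150:290,130:270,::-1],(600,600),interpolation=cv2.INTER_CUBIC); cv2.imwrite("pics/w3c.png",o)
```

```text
[180 186  40  60 978] [314.1 335.1]
[201 249  14  17 154] [323.4 402.7]
bolt [ 0.6124 -0.0281  0.106 ]
mark [0.6961 0.0151 0.092 ]
tip [0.7059 0.005  0.105 ]
pivot [0.6326 0.1167 0.089 ]
pin [0.5437 0.1665 0.109 ]
mark 0.09420546346581482 27.32259671396831
tip 0.0991887553088959 19.49913940238099
```

View pics/w3c.png

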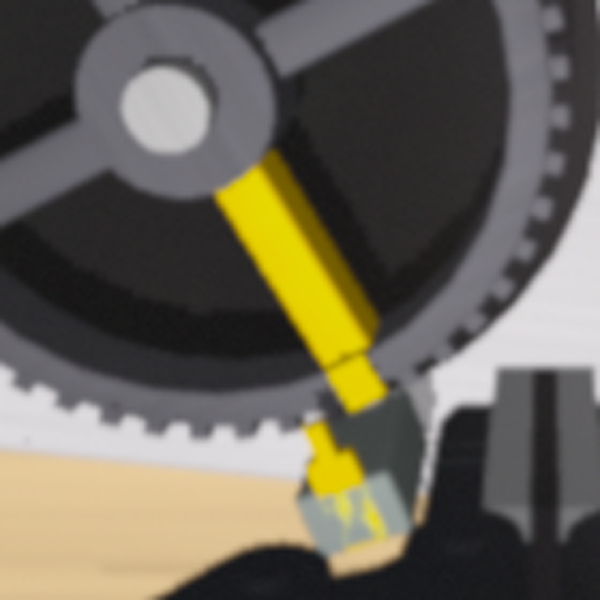

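The crop shows the pointer tip at (312,425), its post top centred near (355,515), the mark at (357,384) and the spoke's top centreline running from (243,172) to (345,347).

Run:
```python
from h import *
d=np.load("w3.npz");T=d["T"]
q=lambda p,z: ray("wrist",np.array([130,150])+(np.array(p)+.5)/(600/140)-.5,z,T)[:2]
c1=q((166,110),.106); ang=lambda v:np.degrees(np.arctan2(v[1],v[0])).round(2)
a,b=q((243,172),.09),q((345,347),.09); print("spoke dir",ang(b-a),"c",c1)
for n,p,z in[("mark",(357,384),.092),("tip",(312,425),.105),("armwide",(336,472),.107),("post",(355,515),.107)]:
    v=q(p,z)-c1; print(n,ang(v),np.hypot(*v).round(4))
print("arm dir",ang(q((338,480),.107)-q((313,425),.107)))
print("hub",q((176,100),.09))
```

```text
spoke dir 25.6 c [ 0.61229199 -0.02877701]
mark 26.62 0.0955
tip 19.13 0.097
armwide 19.88 0.1122
post 19.72 0.1271
arm dir 19.05
hub [ 0.6133306  -0.03120624]
```

Request:
send_rows --plan '[[[-0.4,-1.0,0,0,0,0],[-0.83,-1.91,0,0,0,0],[-0.83,-1.91,1.2,0,0,0],[-0.83,-1.91,2.4,0,0,0],[-0.83,-1.91,3.6,0,0,0],[-0.83,-1.91,4.8,0,0,0],[-0.83,-1.91,6,0,0,0],[-0.83,-1.91,6.8,0,0,0],[-0.83,-1.91,7.1,0,0,0],[-0.83,-1.91,7.1,0,0,0],[-0.93,-2.0,7.1,0,0,0],[-1.03,-2.1,7.1,0,0,0],[-1.13,-2.2,7.1,0,0,0],[-1.2,-2.25,7.1,0,0,0],[-1.27,-2.31,7.1,0,0,0],[-1.27,-2.31,7.1,0,0,0],[-1.27,-2.31,7.1,0,0,0]]]'

```text
time: 6.97
ee_pos: [0.6533, 0.0123, 0.0746]
orientation: [-0.004, 3.141, 0.001]
force: [-2.6, 3.6, 1.6]
width: -0.0004
gripper_force: 1.7
```

Request:
send_rows --plan '[[[-0.02,-0.02,0,0,0,0],[-0.04,-0.04,0,0,0,0],[-0.04,-0.04,0,0,0,0],[-0.04,-0.04,0,0,0,0],[0.1,0.1,0,0,0,0],[0.25,0.25,0,0,0,0],[0.25,0.25,-1,0,0,0],[0.25,0.25,-2.2,0,0,0],[0.25,0.8,-3.4,0,0,0],[0.25,1.7,-4.6,0,0,0],[0.25,2.7,-5.5,0,0,0],[0.25,2.7,-6,0,0,0],[0.25,2.7,-6,0,0,0],[0.25,2.7,-6,0,0,0],[0.25,2.7,-6,0,0,0]]]'

```text
time: 8.22
ee_pos: [0.6459, 0.0769, 0.2221]
orientation: [0.001, -3.14, 0.003]
force: [1.2, -0.8, -0.2]
width: -0.0
gripper_force: 0.0
```

Run:
```python
from h import *
s=get_state();T=pose(s);im=vision.grab_frame("wrist")
np.savez("w4.npz",T=T,im=im)
print(T[:3,3].round(4),s["time"],proj("wrist",[[.6125,-.0288,.106],[.7012,.003,.105]],T))
cv2.imwrite("pics/w4.png",cv2.resize(im[80:290,50:330,::-1],(800,600),interpolation=cv2.INTER_CUBIC))
```

```text
[0.6459 0.0769 0.2221] 8.2167 [[148.07374691 158.26250865]
 [188.24307275 240.07763023]]
```

View pics/w4.png

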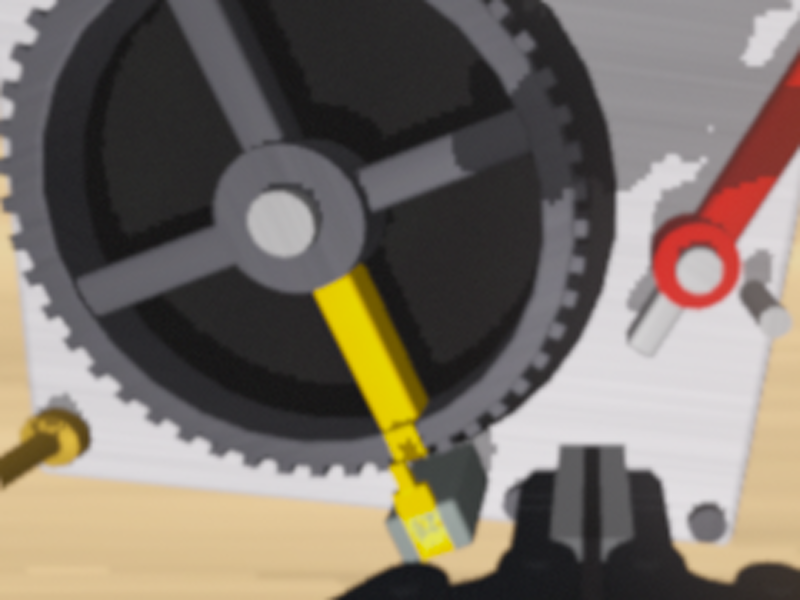

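The bolt is at (282,223), the spoke centreline runs from (340,282) to (404,412), the mark is at (405,438), the pointer tip at about (397,462) and the post top at about (428,532).

Run:
```python
from h import *
d=np.load("w4.npz");T=d["T"];im=d["im"]
s=800/280
q=lambda p,z: ray("wrist",np.array([50,80])+(np.array(p)+.5)/s-.5,z,T)[:2]
c1=q((282,223),.106); ang=lambda v:np.degrees(np.arctan2(v[1],v[0])).round(2)
print("spoke dir",ang(q((404,412),.09)-q((340,282),.09)),"c",c1)
print("dark opp", ang(q((255,135),.09)-q((190,10),.09)), "side",ang(q((240,245),.09)-q((90,297),.09))+90, ang(q((540,128),.09)-q((375,192),.09))-90)
for n,p,z in[("mark",(405,438),.092),("tip",(397,462),.105),("arm",(412,490),.107),("post",(428,532),.107)]:
    v=q(p,z)-c1; print(n,ang(v),np.hypot(*v).round(4))
# overlays: model predictions for spoke angle & tip
o=cv2.resize(im[80:290,50:330,::-1],None,fx=s,fy=s,interpolation=cv2.INTER_CUBIC)[330:560,300:520]
cv2.imwrite("pics/w4c.png",cv2.resize(o,(573,600),interpolation=cv2.INTER_CUBIC))
```

```text
spoke dir 20.69 c [ 0.61197519 -0.02844232]
dark opp 21.66 side 198.69 20.430000000000007
mark 20.18 0.0927
tip 19.27 0.0962
arm 20.07 0.1081
post 19.32 0.1269
```

View pics/w4c.png

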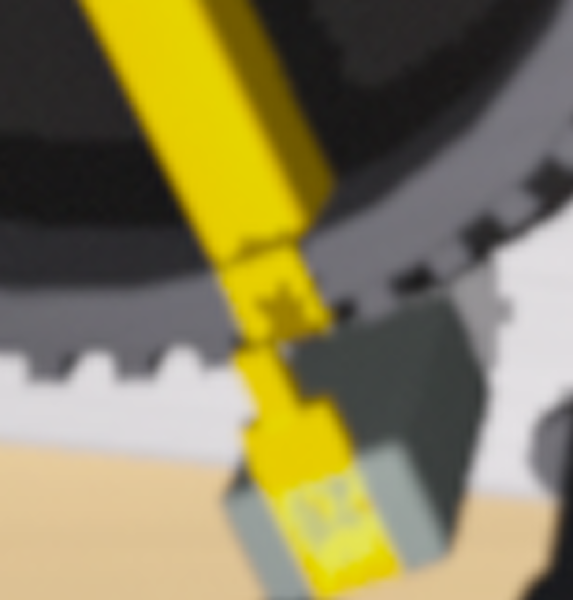

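The spoke reads about 20.3° and the pointer about 19.5°, with the mark under the tip to within the measuring error. Next is the lever: I'll bring the finger down on its near side.

Request:
send_rows --plan '[[[1.5,0.6,0,0,0,0],[3,1.2,0,0,0,0],[4.3,1.76,0,0,0,0],[4.3,1.76,0,0,0,0],[4.3,1.76,1.2,0,0,0],[4.3,1.76,2.4,0,0,0],[4.3,1.76,3.6,0,0,0],[4.3,1.76,4.8,0,0,0],[4.3,1.76,5.4,0,0,0],[4.3,1.76,5.7,0,0,0],[4.3,1.76,5.7,0,0,0]]]'

```text
time: 9.18
ee_pos: [0.537, 0.1214, 0.0784]
orientation: [0.002, -3.136, 0.002]
force: [-0.4, -0.6, 0.4]
width: 0.0001
gripper_force: 0.0
```

Request:
send_rows --plan '[[[-0.02,0.2,0,0,0,0],[-0.06,0.48,0,0,0,0],[-0.1,0.64,0,0,0,0],[-0.13,0.8,0,0,0,0],[-0.23,1.12,0,0,0,0],[-0.36,1.43,0,0,0,0],[-0.51,1.72,0,0,0,0],[-0.69,2.0,0,0,0,0],[-0.89,2.26,0,0,0,0],[-1.11,2.51,0,0,0,0],[-1.36,2.73,0,0,0,0],[-1.62,2.93,0,0,0,0],[-1.9,3.11,0,0,0,0],[-2.04,3.19,0,0,0,0],[-2.19,3.26,0,0,0,0],[-2.35,3.33,0,0,0,0],[-2.5,3.39,0,0,0,0],[-2.66,3.44,0,0,0,0],[-2.82,3.49,0,0,0,0],[-2.82,3.49,0,0,0,0]]]'

```text
time: 10.85
ee_pos: [0.6103, 0.211, 0.0814]
orientation: [-0.004, 3.141, 0.002]
force: [0.6, 0.2, 0.8]
width: -0.0003
gripper_force: 0.0
```

Request:
send_rows --plan '[[[-0.1,0.01,0,0,0,0],[-0.2,0.03,0,0,0,0],[-0.3,0.04,0,0,0,0],[-0.3,0.04,0,0,0,0],[-0.3,0.04,0,0,0,0]]]'

```text
time: 11.27
ee_pos: [0.6175, 0.2116, 0.0815]
orientation: [-0.004, 3.14, 0.001]
force: [-0.3, -0.1, 0.3]
width: 0.0004
gripper_force: 0.0
```

Run:
```python
from h import *
s=get_state();T=pose(s);im=vision.grab_frame("wrist")
print(T[:3,3].round(4),s["time"],s["force"])
cv2.imwrite("pics/w5.png",cv2.resize(im[:,:,::-1],(800,600),interpolation=cv2.INTER_CUBIC))
```

```text
[0.6175 0.2116 0.0815] 11.2667 [-0.2748794  -0.14264097  0.2650047 ]
```

View pics/w5.png

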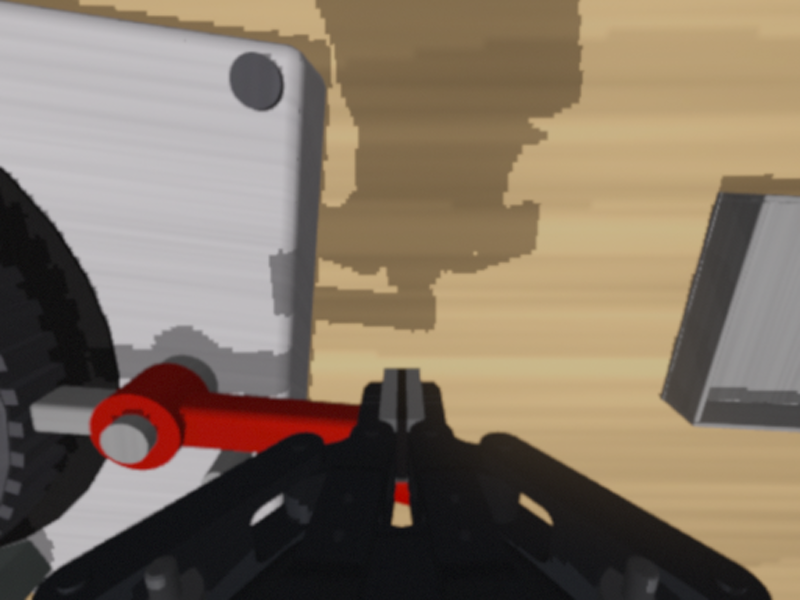

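The lever has swung nearly straight out, with its nose at the rim and the pin hidden just ahead of the finger. I'll keep pressing gently until the stop shows in the force.

Request:
send_rows --plan '[[[-0.08,0,0,0,0,0],[-0.16,0,0,0,0,0],[-0.24,0,0,0,0,0],[-0.24,0,0,0,0,0],[-0.24,0,0,0,0,0]]]'

```text
time: 11.73
ee_pos: [0.6205, 0.2119, 0.0811]
orientation: [0.005, -3.137, 0.001]
force: [-7.1, 0.2, 5.7]
width: -0.0003
gripper_force: 3.8
```

Request:
send_rows --plan '[[[-0.08,0,0,0,0,0],[-0.12,0,0,0,0,0],[-0.12,0,0,0,0,0],[-0.12,0,0,0,0,0]]]'

```text
time: 12.07
ee_pos: [0.6206, 0.212, 0.0808]
orientation: [0.006, -3.132, 0.003]
force: [-14.3, -1.5, 10.9]
width: 0.0
gripper_force: 7.4
```

It is firm against the stop: 14 N and no further motion. I'll back off, rise and check everything.

Request:
send_rows --plan '[[[0.4,0,0,0,0,0],[1,0,0,0,0,0],[1.4,0,0,0,0,0],[1.4,0,-1.2,0,0,0],[1.4,0,-2.4,0,0,0],[1.4,0,-3.6,0,0,0],[1.4,0,-4.8,0,0,0],[0.7,-1,-5.7,0,0,0],[0.1,-2.5,-5.7,0,0,0],[-0.6,-4,-5.7,0,0,0],[-0.6,-5.4,-5.7,0,0,0],[-0.6,-5.4,-5.7,0,0,0],[-0.6,-5.4,-5.7,0,0,0],[-0.6,-5.4,-5.7,0,0,0]]]'

```text
time: 13.23
ee_pos: [0.6414, 0.0768, 0.2239]
orientation: [-0.003, 3.141, 0.001]
force: [-0.1, 1.1, 0.4]
width: -0.0003
gripper_force: 0.0
```

Run:
```python
from h import *
s=get_state();T=pose(s);im=vision.grab_frame("wrist")
np.savez("w6.npz",T=T,im=im)
print(T[:3,3].round(4),s["time"],s["force"])
cv2.imwrite("pics/w6.png",cv2.resize(im[80:290,50:330,::-1],(800,600),interpolation=cv2.INTER_CUBIC))
```

```text
[0.6414 0.0768 0.2239] 13.2333 [-0.07734242  1.08734054  0.4479108 ]
```

View pics/w6.png

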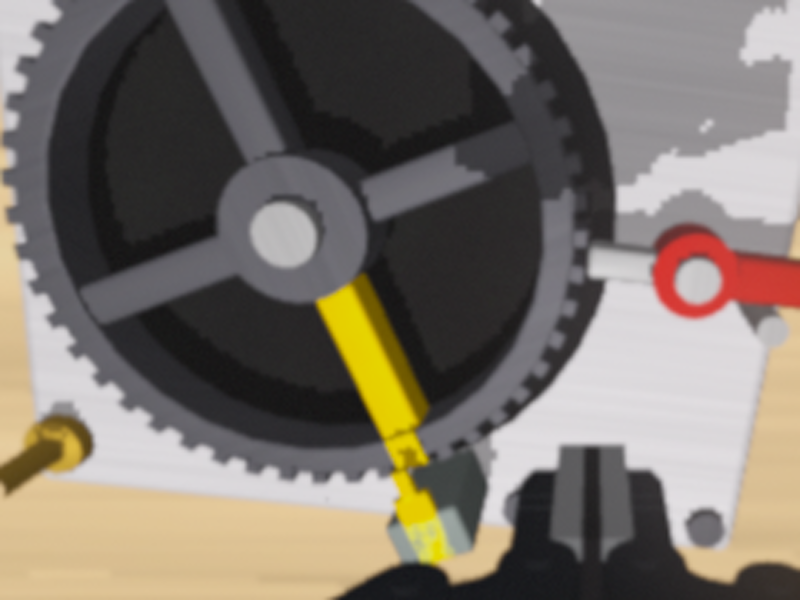

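The pulley has not moved from its mark: the mark is at about (405,440) and the pointer tip at (400,465). The lever rests on its peg at (770,325) with its nose at the rim. The arm is clear, so I'm handing in.

```bash
python3 -c "
from plant import job_done; print(job_done())"
```

```text
the job is handed in; nothing more can be done
None
```

I handed the job in at about 13 s of robot time: the yellow spoke is within about 1° of the timing pointer, the red lever is against its stop, and the arm is clear of everything; I viewed 11 pictures, one over the limit of 10.

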